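Power down the chassis and pull its fuse cap

TASK

Make the instrument chassis safe for service: switch all four toggles off in one gentle drag of the closed fingertips along the bank, without lifting away part-way (the bank's mounting height is not known: look or feel for it first). Then take the puller, hook its fork under the fuse cap, pull straight up until the cap pops off, and stand the cap upright on the cork mat with the puller left standing upright too. Do not touch the cap with the fingers, and leave the mug, jar and screwdriver alone.

Things in the scene. Friction and masses are not known exactly. Their poses are not given: they have to be found in the camera images.
- chassis: Fixed flat aluminium instrument chassis, 240 (x) x 310 (y) mm, its deck 50 mm above the bench; origin at the centre of its underside, z up, -x side towards the robot. On the deck sit the fuse cap (at chassis x = -65, y = 0 mm) and, behind it, the grey switch bank with four metal toggles. Open deck lies in front of the cap.
- bank_line (a point): Centre of the switch bank in plan, but at deck height (50 mm): chassis x = +70, y = 0. The bank is a rigid slab 80 (x) x 300 (y) mm; its flat top stands 55 to 110 mm above the bench, different each time and NOT reported. The toggles' pivots lie on this line, level with the bank's top. In the drag the toggles must not be pushed with over 35 N.
- feel_spot (a point): Point in plan (at deck height, below the bank's top) at chassis x = +70, y = +134: here, from chassis y = +105 to +150, the bank's top is clear of toggles and can be felt from above. A drag that starts here and runs towards chassis -y along bank_line to y = -158 meets all four toggles.
- sw0 (a joint): Toggle with pivot at chassis y = +79. Lever 10 mm thick, 55 mm long from its pivot, swings along the row. Angle in rad: 1.05 = ON (leans 20 degrees to chassis +y), 0.70 = upright, 0 = OFF (leans 40 degrees to -y). Heavy-headed, so it rests at either end: under 1 N at the tip moves it, and pushed 20 degrees past upright it falls home by itself.
- sw1 (a joint): Toggle with pivot at chassis y = +13, as sw0. Highest point above the bank's top: 52 mm when ON, 55 mm upright, 43 mm when OFF. Fingertips dragged towards -y with their ends about 47 mm above the bank's top throw each lever and pass over it; below about 39 mm they jam on thrown levers, above about 50 mm they miss.
- sw2 (a joint): toggle at chassis y = -53, as sw0
- sw3 (a joint): toggle at chassis y = -119, as sw0
- cap: Loose grey fuse cap, 80 g, square, turned like the chassis: a 62 x 62 x 10 mm flange on a 36 x 36 mm hollow neck 34 mm tall, 44 mm in all. Origin at the centre of the neck's underside, z up. It starts with its neck on the chassis deck, over a post.
- flange (a point): Centre of the flange's underside, 34 mm above the cap's underside; the flange overhangs the neck by 13 mm all round. A spring catch holds the cap: about 10 to 18 N straight up pops it within the first 6 mm; after 32 mm it is clear of the 32 mm tall post.
- puller: Loose C-shaped steel puller, 200 to 325 g, 114 mm tall, standing upright on its fork. Origin at the fork's underside below the handle's axis, z up. Two tines at y = -34 to -22 and 22 to 34 mm (44 mm apart), 8 mm thick, run from x = -38 to +28, open towards +x. Upright back plate 68 mm wide at x = -46 to -38, z 0 to 64. Bridge at z = 56 to 64, x = -46 to +14.
- handle (a point): Grip point on the puller's wooden handle, 97 mm above the fork's underside; handle 24 (x) x 28 (y) mm, z = 64 to 114. Slid to +x the tines pass either side of the cap's neck under the flange, until the handle is right above the cap. When the puller is stood down, a cap in its fork stands free on its own neck.
- mat: Fixed cork mat, 150 x 150 x 3 mm, origin at the centre of its underside: where the cap goes, upright, its centre within 50 mm of the mat's centre along each edge direction. The puller may stand on it too.
- mug: bystander: white mug, 80 mm wide, 90 mm tall, origin at the centre of its underside
- jar: bystander: brown glass jar, 64 mm wide, 90 mm tall, origin at the centre of its underside
- screwdriver: bystander: screwdriver lying at the far side
Mind the look-alikes: they are no part of the job. There is more than one size of the mat; the one meant has the size given above. What is shaped like the puller but red is not meant.

How it is judged:
By the outcome, as a careful person would: the job done as asked, in the order asked, and still so for the second after the job is handed in, with the robot touching nothing.
It also fails if it takes over 72 s, if anything falls off the work surface, if the arm or the gripper's body presses on something with over 40 N, if the wrist force passes 120 N, or if a joint passes its speed limit or range.

ROBOT

A 6-joint arm with a two-finger parallel gripper is mounted at the origin on the work surface. World frame = base frame: x ahead of the robot, y to its left, z up, the work surface at z = 0. Lengths are in m, angles in degrees, forces in N, time in s.
With the tool pointing down it reaches from about 0.35 to 0.875 m from the base axis. Payload 4.2 kg.
Tool frame: the origin (TCP) lies at the very end of the fingers, on their centre line; the grasp point (between the pads) lies 19 mm behind it; z points along the fingers, x is the direction in which the jaws open and shut, and the axes are right-handed (so a half turn about z gives the same grasp; the last joint's range is limited). The gripper opens to 87 mm and grips with 3 to 60 N. Pads are 19 mm wide; open, the fingers measure 117 mm over their backs; the gripper's body (75 mm by 190 mm) begins 51 mm behind the grasp point.
Start: joints at [-51.818, 22.042, 0.453, 0, -68.411, -14.817], TCP at [0.248, -0.574, 0.223] pointing down, gripper open.
Joint ranges: [-179.83, 179.83], [-69.29, 118.12], [-61.27, 80.66], [-181.25, 117.63], [-171.15, -9.14], [-177.46, 177.46]. Speed limits (degrees/s): [159.86, 159.86, 180, 180, 180, 180].

INTERFACE

Orientations are given as a 3x3 rotation matrix whose columns are the frame's x, y, z axes.
In Python, from station import r gives the robot as it stands.
- The arm moves only by the tool move_arm, never from a script. Its argument "series" is a list that holds one entry, the list of rows, each a list of 7 numbers: the shift along the tool's x, y, z in cm, then the turn, a rotation vector about the tool's x, y, z in degrees, then the opening, from -1 (shut) to 1 (fully open). In form: [[[dx, dy, dz, wx, wy, wz, fingers], ...]]. A call has 1 to 12 rows; each row shifts and turns the commanded pose from where the row before left it, along the tool's axes as they then stand; what a row does not reach is not made up. A row lasts 1/8 s, in which the tool goes at most 62.5 mm and 10.7 degrees, less where a joint would pass 70% of its speed; a pose out of reach is approached as far as the arm can. A call is refused whole if a number of a shift passes 6.25 or a number of a turn 10.7, either way. A call with a gripper value outside its range is refused whole. The fingers move at their own pace and stop on an object; the grip force is fixed at half the most. Time passes only in rows, so rows that do not move let the fingers close. It gives the time, the measured TCP pose, the force and the opening at its end, in the units of the state.
- r.sense(): the state, without advancing time (a new reading comes with each control period).
- r.capture(name): name is "scene" or "top"; returns a dict with "color" (384x512x3 uint8, blue, green, red), "fx", "fy", "cx", "cy" (pixels), "rvec" (rotation vector, rad) and "tvec" (3), from world to camera coordinates, as OpenCV has them. Camera axes: x right, y down, z forward; pixel columns grow to the right and rows downward; lengths in m; the calibration is good to about 2 mm. A picture is of the moment at which its call begins. There is no depth.
- r.finish_job(): hands the job in, once; it reports no verdict.
The state is a dict: "time_s": time; "joints": joint angles; "joint_velocities": joint speeds; "effort": joint torques, N m; "tcp_pos": TCP position; "ee_rot": TCP orientation; "wrist_force": force on the tool from outside, world axes, zero at the start; "moment": the same for the moment, N m; "gripper_width": opening from 0.0 (shut) to 1.0 (fully open).
Only numpy, scipy, OpenCV 4.12 (cv2) and the standard library are available. Lean on these libraries where they do the work, as an engineer would, in place of code of your own. Each camera call takes 0.05 s, during which the arm holds its last target.

## Working session

There is one attempt and no reset: what is moved stays moved. The work goes in short steps, Python scripts to look and compute and a tool call to move; the robot and the scene stay as the last step left them, time stands still between calls to the robot, and variables do not carry over. Pictures are saved under pics/ and viewed, and the job is handed in when it is done.

Besides the shell and the picture viewer there is one more tool, called after "Call:" by a JSON object that holds its "op" and its "data", one argument or row to a line. move_arm: Moves the arm, as the interface text tells. Its arguments: {"type":"object","properties":{"series":{"type":"array","items":{"type":"array","items":{"type":"array","items":{"type":"number"}}}}},"required":["series"]}

```bash
ls; mkdir -p pics
cat > h.py <<'E'
import numpy as np, cv2
from station import r
def cap(n,f):
    d=r.capture(n); cv2.imwrite('pics/'+f+'.png',d['color']); np.savez('pics/'+f+'.npz',**d); return d
def load(f): return dict(np.load('pics/'+f+'.npz'))
def K(d): return np.array([[d['fx'],0,d['cx']],[0,d['fy'],d['cy']],[0,0,1.]],float)
def ray(d,uv,z):
    R=cv2.Rodrigues(np.array(d['rvec'],float))[0]; t=np.array(d['tvec'],float).ravel()
    uv=np.atleast_2d(np.array(uv,float)); 
    dirs=(R.T@np.linalg.inv(K(d))@np.c_[uv,np.ones(len(uv))].T).T
    c=-R.T@t
    return c+dirs*((z-c[2])/dirs[:,2])[:,None]
def proj(d,P):
    return cv2.projectPoints(np.atleast_2d(np.array(P,float)),np.array(d['rvec'],float),np.array(d['tvec'],float),K(d),None)[0].reshape(-1,2)
E
python3 - <<'E'
from h import *
for n in('scene','top'):
    d=cap(n,n+'0'); R=cv2.Rodrigues(np.array(d['rvec'],float))[0]; print(n,-R.T@np.array(d['tvec']).ravel(),d['fx'])
print(r.sense())
E
```

```text
pics
scene [ 1.18542048 -0.6742784   0.88620156] 377.4731160264434
top [0.30873604 0.07723162 1.47693251] 399.6534226323574
{'time_s': 0.1, 'joints': array([-5.18186007e+01,  2.20861874e+01,  3.88050608e-01, -2.44095799e-02,
       -6.84097408e+01, -1.48170636e+01]), 'joint_velocities': array([-0.02261452, -0.0932354 ,  0.22888415,  0.05783714, -0.01733331,
       -0.09589542]), 'effort': array([-5.67972677e-05, -3.91690457e+01,  1.87934107e+01,  4.23192188e+00,
        1.34125023e-02, -7.81239487e-05]), 'tcp_pos': array([ 0.24767115, -0.57325976,  0.22157612]), 'ee_rot': array([[-3.96431473e-01,  9.18063920e-01, -8.52465167e-04],
       [ 9.18062305e-01,  3.96432377e-01,  1.72485348e-03],
       [ 1.92147054e-03, -9.88299284e-05, -9.99998149e-01]]), 'wrist_force': array([-0.2225729 , -0.11771863, -0.250614  ]), 'moment': array([ 0.05215756, -0.00173936, -0.00668318]), 'gripper_width': 0.9994056991094928}
```

```bash
sleep 1
```

```text
(no output)
```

View pics/scene0.png

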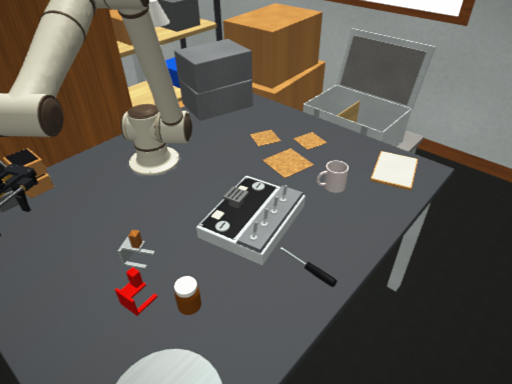

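View pics/top0.png

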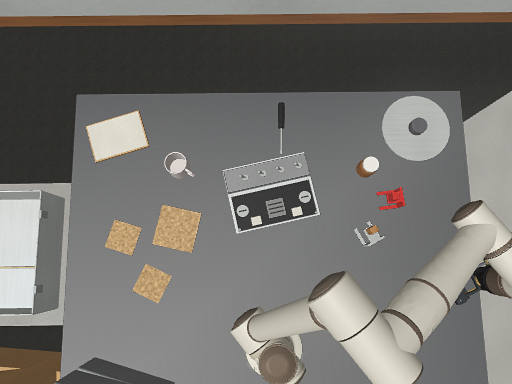

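The top view (x up, y left) shows the chassis around (270,192), bank on its far side, steel puller at (370,233), red one at (392,198), large mat (177,228), mug (177,163), jar (368,166). I'll enlarge these areas.

Run:
```python
from h import *
d=load('top0')['color']
cv2.imwrite('pics/t_ch.png',cv2.resize(d[145:240,215:325],None,fx=6,fy=6,interpolation=cv2.INTER_CUBIC))
cv2.imwrite('pics/t_pu.png',cv2.resize(d[180:255,340:415],None,fx=8,fy=8,interpolation=cv2.INTER_CUBIC))
d=load('scene0')['color']
cv2.imwrite('pics/s_ch.png',cv2.resize(d[170:265,190:312],None,fx=6,fy=6,interpolation=cv2.INTER_CUBIC))
cv2.imwrite('pics/s_pu.png',cv2.resize(d[220:320,105:205],None,fx=6,fy=6,interpolation=cv2.INTER_CUBIC))
```

```text
(no output)
```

View pics/t_ch.png

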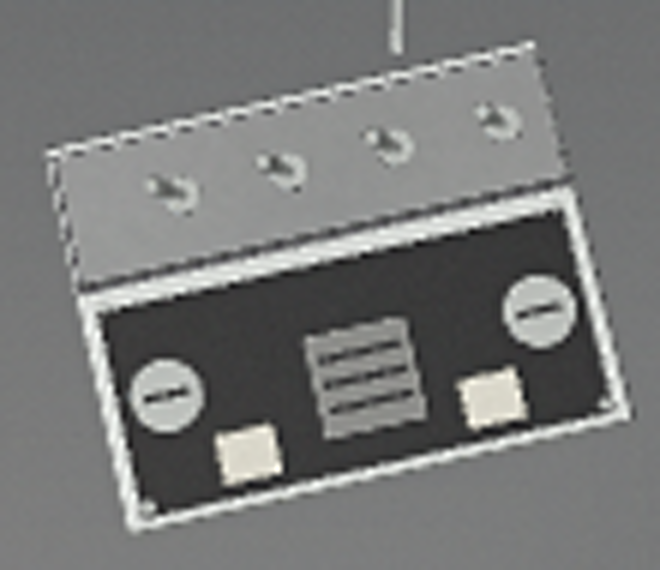

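View pics/t_pu.png

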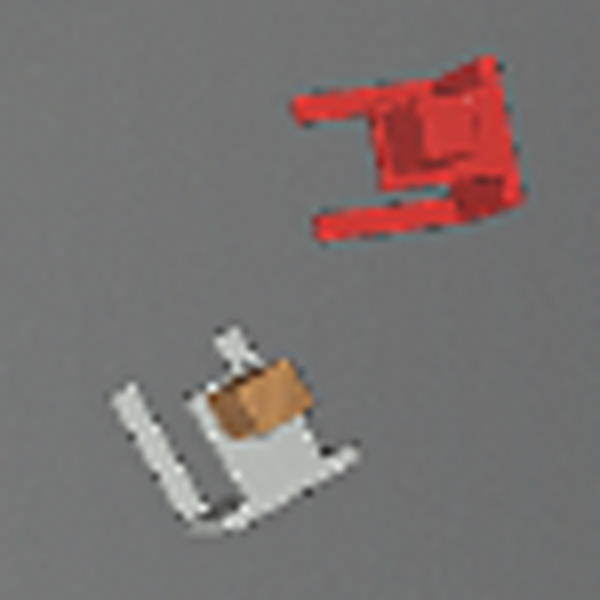

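View pics/s_ch.png

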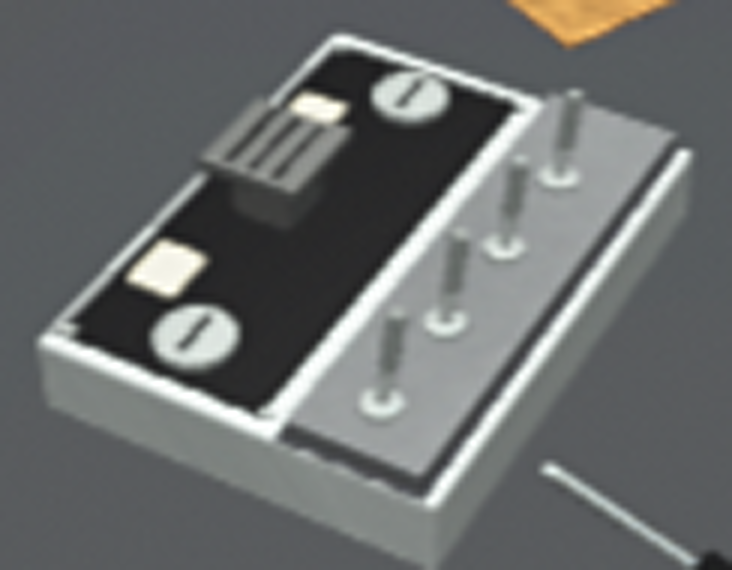

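View pics/s_pu.png

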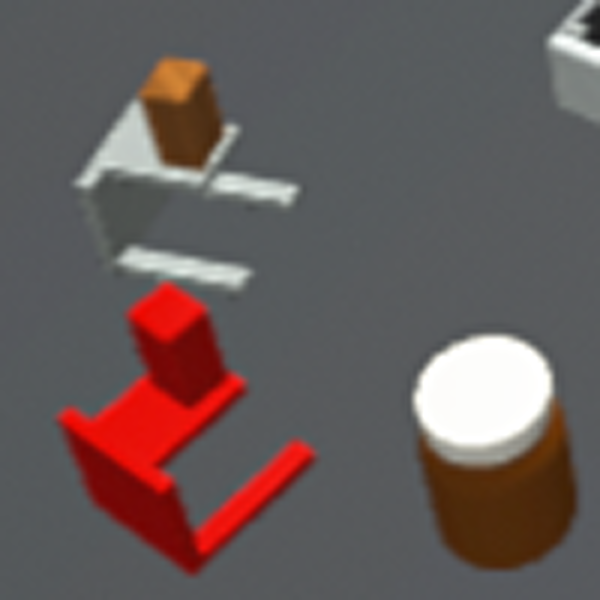

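The views show a clear difference in mat size, and the bank's top only slightly above the deck. Now measuring poses.

```bash
cat >> h.py <<'E'
def crop2(uv,x0,y0,s): return (np.array(uv,float)+.5)/s-.5+np.array([x0,y0])
E
python3 - <<'E'
from h import *
T=load('top0');S=load('scene0')
# mats
hsv=cv2.cvtColor(T['color'],cv2.COLOR_BGR2HSV)
m=cv2.inRange(hsv,(8,70,90),(25,255,255)); 
for c in cv2.findContours(m,cv2.RETR_EXTERNAL,cv2.CHAIN_APPROX_NONE)[0]:
    if cv2.contourArea(c)<100: continue
    (cx,cy),wh,a=cv2.minAreaRect(c); b=cv2.boxPoints(((cx,cy),wh,a)); P=ray(T,b,.003)[:,:2]
    e=P[1]-P[0]; print('mat',(cx,cy),P.mean(0).round(4),np.linalg.norm(P[1]-P[0]).round(4),np.linalg.norm(P[2]-P[1]).round(4),np.degrees(np.arctan2(e[1],e[0]))%90)
c=crop2([[135,527],[628,415],[533,43],[47,152]],215,145,6)
P=ray(T,c,.05)[:,:2]; print('chassis corners T',P.round(4),P.mean(0))
c=crop2([[42,340],[340,35],[690,152],[430,500]],190,170,6)
P=ray(S,c,.05)[:,:2]; print('chassis S',P.round(4),P.mean(0), [np.linalg.norm(P[i]-P[i-1]).round(3) for i in range(4)])
# handle
h=crop2([[281,360],[312,402],[270,427],[232,390]],340,180,8)
print('handle top',ray(T,crop2([[248,437],[310,402],[282,360]],340,180,8),.114))
print('tine tips T',ray(T,crop2([[112,395],[135,382],[215,335],[238,325]],340,180,8),.008).round(4))
print('back corners T z.064',ray(T,crop2([[358,455],[240,528]],340,180,8),.064).round(4))
print('S tine tips',ray(S,crop2([[298,185],[250,270],[240,290]],105,220,6),.008).round(4))
print('S handle top ctr',ray(S,crop2([[175,80]],105,220,6),.114).round(4))
E
```

```text
mat (30.0, 365.5) [-0.0473  0.8513] 0.2108 0.1166 89.23744466034083
mat (151.50001525878906, 283.0) [0.2299 0.434 ] 0.105 0.1049 64.31300694171324
mat (122.8499984741211, 236.9500274658203) [0.397  0.5434] 0.1075 0.1077 73.6957363375739
mat (176.43019104003906, 228.22549438476562) [0.4269 0.3473] 0.1513 0.1514 77.66981491610588
mat (364.0000305175781, 170.00001525878906) [ 0.6376 -0.357 ] 0.0554 0.0636 43.81440413918157
mat (255.49876403808594, 18.862842559814453) [1.2624 0.0406] 2.0544 0.0431 89.95875008650695
chassis corners T [[ 0.4049  0.1224]
 [ 0.4682 -0.1732]
 [ 0.6983 -0.1238]
 [ 0.6334  0.1743]] [ 5.51215247e-01 -7.39538214e-05]
chassis S [[ 0.4713 -0.1715]
 [ 0.4084  0.1256]
 [ 0.6372  0.175 ]
 [ 0.6975 -0.1213]] [0.553588   0.00194075] [np.float64(0.232), np.float64(0.304), np.float64(0.234), np.float64(0.302)]
handle top [[ 0.38895068 -0.33414482  0.114     ]
 [ 0.40350726 -0.36148254  0.114     ]
 [ 0.42158166 -0.3506056   0.114     ]]
tine tips T [[ 0.4152 -0.3047  0.008 ]
 [ 0.4211 -0.3156  0.008 ]
 [ 0.4423 -0.3536  0.008 ]
 [ 0.4468 -0.3645  0.008 ]]
back corners T z.064 [[ 0.3834 -0.3973  0.064 ]
 [ 0.3521 -0.3434  0.064 ]]
S tine tips [[ 0.4166 -0.3025  0.008 ]
 [ 0.4446 -0.3522  0.008 ]
 [ 0.4514 -0.3629  0.008 ]]
S handle top ctr [[ 0.4106 -0.3456  0.114 ]]
```

Run:
```python
from h import *
T=load('top0');S=load('scene0')
C=np.array([.5524,.0009]);a=np.radians(12.1);R=np.array([[np.cos(a),-np.sin(a)],[np.sin(a),np.cos(a)]])
w=lambda x,y,z:np.r_[C+R@np.array([x,y])/1000,z]
def vis(d,x0,y0,w_,h_,s,f,zb):
    im=cv2.resize(d['color'][y0:y0+h_,x0:x0+w_],None,fx=s,fy=s,interpolation=cv2.INTER_CUBIC)
    def pt(p): 
        q=(proj(d,p)[0]-[x0,y0]+.5)*s-.5; return tuple(int(v) for v in q.round())
    for x,y in [(-120,-155),(-120,155),(120,155),(120,-155)]: cv2.circle(im,pt(w(x,y,.05)),3,(0,0,255),1)
    for z,c in zip(zb,[(0,255,0),(255,255,0),(255,0,255)]):
        for x,y in [(30,-150),(30,150),(110,150),(110,-150),(70,79),(70,13),(70,-53),(70,-119)]: cv2.circle(im,pt(w(x,y,z)),2,c,-1)
    for x,y in [(-31,-31),(-31,31),(31,31),(31,-31)]: cv2.circle(im,pt(w(-65+x,y,.094)),3,(0,255,255),1)
    cv2.imwrite('pics/'+f+'.png',im)
vis(T,215,145,110,95,6,'v_t',[.055,.065,.075]);vis(S,190,170,122,95,6,'v_s',[.055,.065,.075])
```

```text
(no output)
```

View pics/v_t.png

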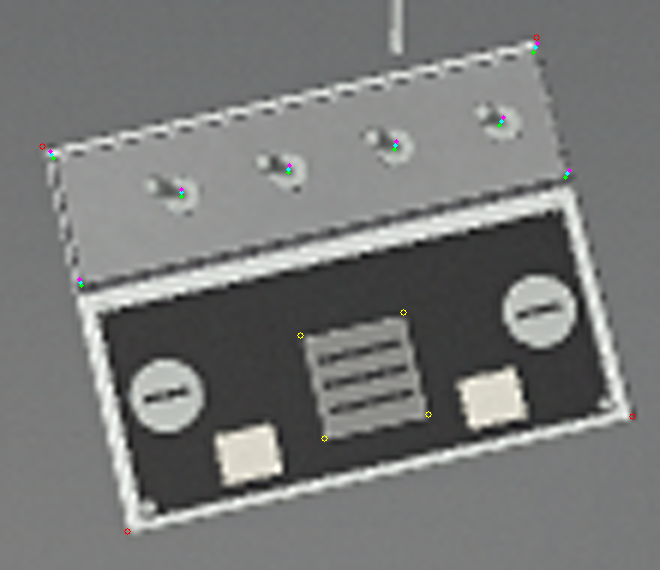

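View pics/v_s.png

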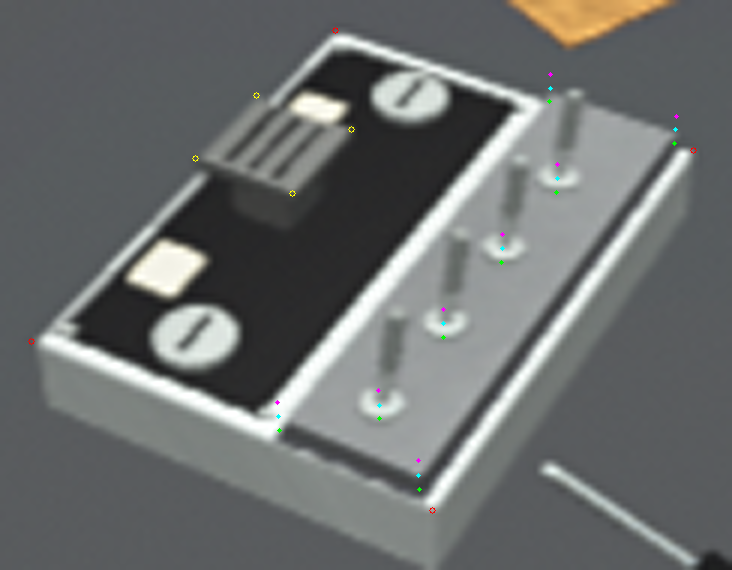

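The bank top reads about 63 mm from the scene view (between the 55 and 65 mm markers), so it's low. I'll confirm it by feel.

```bash
cat >> h.py <<'E'
from scipy.spatial.transform import Rotation as Ro
C=np.array([.5520,.0003]);A=12.1
a=np.radians(A);RC=np.array([[np.cos(a),-np.sin(a)],[np.sin(a),np.cos(a)]])
def w(x,y,z): return np.r_[C+RC@np.array([x,y])/1000,z]
def down(ang):  # tool x at world angle ang, z down
    c,s=np.cos(np.radians(ang)),np.sin(np.radians(ang)); return np.array([[c,s,0],[s,-c,0],[0,0,-1.]])
def plan(p,ang):
    s=r.sense();R=np.array(s['ee_rot']);D=down(ang)
    print('rotvec deg',np.degrees(Ro.from_matrix(R.T@D).as_rotvec()).round(2))
    d=np.array(p)-s['tcp_pos'];print('shift cm now-axes',(R.T@d*100).round(2),' target-axes',(D.T@d*100).round(2),'world mm',(d*1000).round(1))
def st():
    s=r.sense();print(s['time_s'],s['tcp_pos'].round(4),'ang',np.degrees(np.arctan2(s['ee_rot'][1,0],s['ee_rot'][0,0])).round(2),'F',s['wrist_force'].round(2),'g',round(s['gripper_width'],3))
E
python3 - <<'E'
from h import *
print(w(70,134,.1),w(70,-158,.1)); plan(w(70,134,.14),102.1)
E
```

```text
[0.59235594 0.14599625 0.1       ] [ 0.65356456 -0.13951645  0.1       ]
rotvec deg [-0.02 -0.11 11.26]
shift cm now-axes [52.35 60.16  8.25]  target-axes [63.1  48.78  8.16] world mm [344.7 719.3 -81.6]
```

Call:
{"op": "move_arm", "data": {
  "series": [
    [[0, 0, 0, 0, 0, 5.6, -1], [0, 0, 0, 0, 0, 5.7, -1], [4.2, 3.2, 0, 0, 0, 0, -1], [4.2, 3.2, 0, 0, 0, 0, -1], [4.2, 3.2, 0, 0, 0, 0, -1], [4.2, 3.2, 0, 0, 0, 0, -1], [4.2, 3.2, 0, 0, 0, 0, -1], [4.2, 3.2, 0, 0, 0, 0, -1], [4.2, 3.2, 0, 0, 0, 0, -1], [4.2, 3.2, 0, 0, 0, 0, -1], [4.2, 3.2, 0, 0, 0, 0, -1], [4.2, 3.2, 0, 0, 0, 0, -1]]
  ]
}}

```text
time_s: 1.6
tcp_pos: [0.4733, -0.0944, 0.2224]
ee_rot: [[-0.209, 0.978, -0.0], [0.978, 0.209, 0.0], [0.0, -0.0, -1.0]]
wrist_force: [0.1, 0.0, 0.5]
gripper_width: 0.005
```

Run:
```python
from h import *
st(); plan(w(70,134,.14),102.1)
```

```text
1.6 [ 0.4733 -0.0944  0.2224] ang 102.08 F [0.12 0.04 0.46] g 0.005
rotvec deg [-0.01 -0.01 -0.02]
shift cm now-axes [21.01 16.68  8.24]  target-axes [21.01 16.68  8.24] world mm [119.1 240.4 -82.4]
```

Call:
{"op": "move_arm", "data": {
  "series": [
    [[4.2, 3.3, 0, 0, 0, 0, -1], [4.2, 3.3, 0, 0, 0, 0, -1], [4.2, 3.3, 0, 0, 0, 0, -1], [4.2, 3.4, 0, 0, 0, 0, -1], [4.2, 3.3, 0, 0, 0, 0, -1], [0, 0, 3, 0, 0, 0, -1], [0, 0, 3, 0, 0, 0, -1], [0, 0, 2.5, 0, 0, 0, -1], [0, 0, 2, 0, 0, 0, -1], [0, 0, 1, 0, 0, 0, -1], [0, 0, 0, 0, 0, 0, -1], [0, 0, 0, 0, 0, 0, -1]]
  ]
}}

```text
time_s: 3.1
tcp_pos: [0.5921, 0.1442, 0.1085]
ee_rot: [[-0.209, 0.978, 0.002], [0.978, 0.209, 0.001], [0.0, 0.002, -1.0]]
wrist_force: [0.4, 0.7, 0.5]
gripper_width: -0.0
```

Run:
```python
from h import *
st(); plan(w(70,134,.065),102.1); d=cap('scene','s1'); cv2.imwrite('pics/s1c.png',cv2.resize(d['color'][140:270,190:320],None,fx=4.5,fy=4.5,interpolation=cv2.INTER_CUBIC))
```

```text
3.1 [0.5921 0.1442 0.1085] ang 102.07 F [0.39 0.66 0.52] g -0.0
rotvec deg [ 0.1  -0.01 -0.03]
shift cm now-axes [0.17 0.06 4.35]  target-axes [0.17 0.07 4.35] world mm [  0.3   1.8 -43.5]
```

View pics/s1c.png

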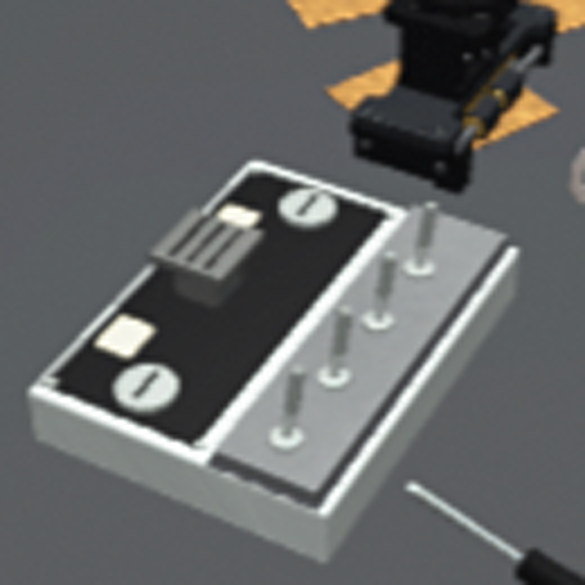

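The fingertips are above the +y end of the bank (around (455,185) in the crop). I'll feel downwards slowly.

Call:
{"op": "move_arm", "data": {
  "series": [
    [[0.1, 0, 1, 0, 0, 0, -1], [0, 0, 1, 0, 0, 0, -1], [0, 0, 1, 0, 0, 0, -1], [0, 0, 0.5, 0, 0, 0, -1], [0, 0, 0.2, 0, 0, 0, -1], [0, 0, 0, 0, 0, 0, -1]]
  ]
}}

```text
time_s: 3.9
tcp_pos: [0.5914, 0.1449, 0.0705]
ee_rot: [[-0.209, 0.978, 0.0], [0.978, 0.209, -0.0], [-0.0, 0.0, -1.0]]
wrist_force: [0.4, 0.8, -0.8]
gripper_width: 0.006
```

Call:
{"op": "move_arm", "data": {
  "series": [
    [[0, 0, 0.15, 0, 0, 0, -1], [0, 0, 0.15, 0, 0, 0, -1], [0, 0, 0, 0, 0, 0, -1]]
  ]
}}

```text
time_s: 4.28
tcp_pos: [0.5912, 0.1449, 0.0675]
ee_rot: [[-0.209, 0.978, -0.0], [0.978, 0.209, -0.0], [-0.0, -0.0, -1.0]]
wrist_force: [-0.2, 0.6, -0.8]
gripper_width: 0.002
```

Call:
{"op": "move_arm", "data": {
  "series": [
    [[0, 0, 0.15, 0, 0, 0, -1], [0, 0, 0.15, 0, 0, 0, -1], [0, 0, 0, 0, 0, 0, -1]]
  ]
}}

```text
time_s: 4.65
tcp_pos: [0.5911, 0.1449, 0.0643]
ee_rot: [[-0.209, 0.978, -0.0], [0.978, 0.209, -0.0], [-0.0, -0.0, -1.0]]
wrist_force: [-0.8, 0.0, 0.3]
gripper_width: 0.003
```

Call:
{"op": "move_arm", "data": {
  "series": [
    [[0, 0, 0.1, 0, 0, 0, -1], [0, 0, 0.1, 0, 0, 0, -1], [0, 0, 0, 0, 0, 0, -1]]
  ]
}}

```text
time_s: 5.03
tcp_pos: [0.5913, 0.1449, 0.0631]
ee_rot: [[-0.209, 0.978, 0.0], [0.978, 0.209, -0.0], [-0.0, 0.0, -1.0]]
wrist_force: [-1.4, -0.1, 4.0]
gripper_width: 0.0
```

```bash
python3 -c "
from h import *
st()"
```

```text
5.025 [0.5913 0.1449 0.0631] ang 102.08 F [-1.41 -0.14  4.04] g 0.0
```

The bank's top is felt at z ≈ 63 mm (4 N at 63.1 mm), which agrees with the picture. I'll raise the tips to 46.5 mm above it, then drag.

Call:
{"op": "move_arm", "data": {
  "series": [
    [[0, 0, -1.2, 0, 0, 0, -1], [0, 0, -1.5, 0, 0, 0, -1], [0, 0, -1.5, 0, 0, 0, -1], [0, 0.1, -0.5, 0, 0, 0, -1], [0, 0, 0, 0, 0, 0, -1], [0, 0, 0, 0, 0, 0, -1]]
  ]
}}

```text
time_s: 5.78
tcp_pos: [0.5918, 0.145, 0.109]
ee_rot: [[-0.209, 0.978, -0.001], [0.978, 0.209, -0.0], [-0.0, -0.001, -1.0]]
wrist_force: [-0.3, -0.2, 0.5]
gripper_width: 0.006
```

```bash
python3 -c "
from h import *
st(); plan(w(70,-160,.1097),102.1)"
```

```text
5.775 [0.5918 0.145  0.109 ] ang 102.05 F [-0.35 -0.16  0.49] g 0.006
rotvec deg [-0.07  0.01 -0.05]
shift cm now-axes [-29.31   0.1   -0.07]  target-axes [-29.31   0.07  -0.07] world mm [  62.2 -286.4    0.7]
```

Call:
{"op": "move_arm", "data": {
  "series": [
    [[-0.5, 0.05, -0.1, 0, 0, 0, -1], [-0.8, 0, 0, 0, 0, 0, -1], [-0.8, 0, 0, 0, 0, 0, -1], [-0.8, 0, 0, 0, 0, 0, -1], [-0.8, 0, 0, 0, 0, 0, -1], [-0.8, 0, 0, 0, 0, 0, -1], [-0.8, 0, 0, 0, 0, 0, -1], [-0.8, 0, 0, 0, 0, 0, -1], [-0.8, 0, 0, 0, 0, 0, -1], [-0.8, 0, 0, 0, 0, 0, -1], [-0.8, 0, 0, 0, 0, 0, -1], [-0.8, 0, 0, 0, 0, 0, -1]]
  ]
}}

```text
time_s: 7.28
tcp_pos: [0.6126, 0.054, 0.1109]
ee_rot: [[-0.209, 0.978, 0.001], [0.978, 0.209, 0.0], [0.0, 0.001, -1.0]]
wrist_force: [0.5, -0.1, -0.5]
gripper_width: 0.008
```

```bash
python3 -c "
from h import *
st(); plan(w(70,-160,.1097),102.1); d=cap('scene','s2'); cv2.imwrite('pics/s2c.png',cv2.resize(d['color'][140:270,190:320],None,fx=4.5,fy=4.5,interpolation=cv2.INTER_CUBIC))"
```

```text
7.275 [0.6126 0.054  0.1109] ang 102.08 F [ 0.49 -0.12 -0.45] g 0.008
rotvec deg [ 0.06 -0.01 -0.02]
shift cm now-axes [-19.98  -0.05   0.12]  target-axes [-19.98  -0.05   0.12] world mm [  41.3 -195.5   -1.2]
```

View pics/s2c.png

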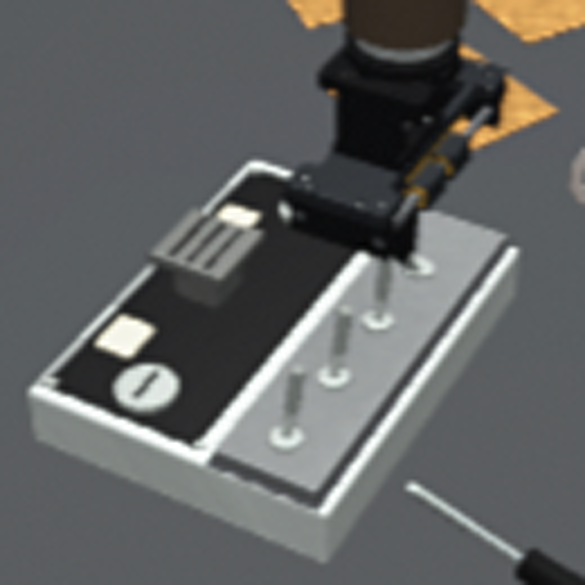

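The fingers have passed sw0's pivot (collar at (420,268)) with almost no force. I'll lower by 1 mm and continue the drag without lifting.

Call:
{"op": "move_arm", "data": {
  "series": [
    [[-0.8, 0, 0.1, 0, 0, 0, -1], [-0.8, 0, 0, 0, 0, 0, -1], [-0.8, 0, 0, 0, 0, 0, -1], [-0.8, 0, 0, 0, 0, 0, -1], [-0.8, 0, 0, 0, 0, 0, -1], [-0.8, 0, 0, 0, 0, 0, -1], [-0.8, 0, 0, 0, 0, 0, -1], [-0.8, 0, 0, 0, 0, 0, -1], [-0.8, 0, 0, 0, 0, 0, -1], [-0.8, 0, 0, 0, 0, 0, -1], [-0.8, 0, 0, 0, 0, 0, -1], [-0.8, 0, 0, 0, 0, 0, -1]]
  ]
}}

```text
time_s: 8.82
tcp_pos: [0.6323, -0.0401, 0.1095]
ee_rot: [[-0.209, 0.978, -0.0], [0.978, 0.209, -0.0], [-0.0, -0.0, -1.0]]
wrist_force: [0.3, 0.3, 0.1]
gripper_width: 0.007
```

Call:
{"op": "move_arm", "data": {
  "series": [
    [[-0.8, 0, 0, 0, 0, 0, -1], [-0.8, 0, 0, 0, 0, 0, -1], [-0.8, 0, 0, 0, 0, 0, -1], [-0.8, 0, 0, 0, 0, 0, -1], [-0.8, 0, 0, 0, 0, 0, -1], [-0.8, 0, 0, 0, 0, 0, -1], [-0.8, 0, 0, 0, 0, 0, -1], [-0.8, 0, 0, 0, 0, 0, -1], [-0.8, 0, 0, 0, 0, 0, -1], [-0.8, 0, 0, 0, 0, 0, -1], [-0.8, 0, 0, 0, 0, 0, -1], [-0.8, 0, 0, 0, 0, 0, -1]]
  ]
}}

```text
time_s: 10.32
tcp_pos: [0.6524, -0.134, 0.1095]
ee_rot: [[-0.209, 0.978, -0.0], [0.978, 0.209, 0.0], [0.0, -0.0, -1.0]]
wrist_force: [0.1, 0.3, 0.3]
gripper_width: 0.003
```

```bash
python3 -c "
from h import *
st(); plan(w(70,-160,.1097),102.1); d=cap('scene','s3'); cv2.imwrite('pics/s3c.png',cv2.resize(d['color'][140:270,190:320],None,fx=4.5,fy=4.5,interpolation=cv2.INTER_CUBIC))"
```

```text
10.325 [ 0.6524 -0.134   0.1095] ang 102.07 F [0.13 0.26 0.31] g 0.003
rotvec deg [-0.   -0.   -0.03]
shift cm now-axes [-0.77 -0.   -0.02]  target-axes [-0.77 -0.   -0.02] world mm [ 1.6 -7.5  0.2]
```

View pics/s3c.png

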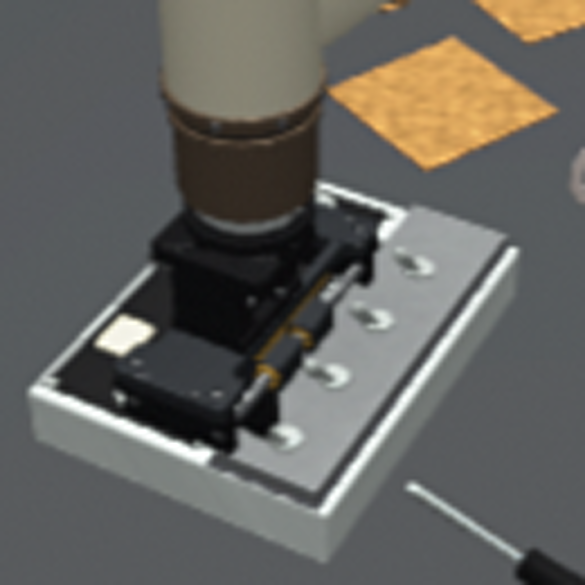

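sw0, sw1 and sw2 are thrown. I'll finish the drag past sw3 and then lift.

Call:
{"op": "move_arm", "data": {
  "series": [
    [[-0.8, 0, 0, 0, 0, 0, -1], [-0.6, 0, 0, 0, 0, 0, -1], [0, 0, 0, 0, 0, 0, -1], [-0.5, 0, -1, 0, 0, 0, -1], [0, 0, -3, 0, 0, 0, -1], [0, 0, -4, 0, 0, 0, -1], [0, 0, -3, 0, 0, 0, -1], [-1, -3, 0, 0, 0, 0, 1], [-4, -4, 0, 0, 0, 0, 1], [-4, -4, 0, 0, 0, 0, 1], [0, 0, 0, 0, 0, 0, 1]]
  ]
}}

```text
time_s: 11.75
tcp_pos: [0.5656, -0.2659, 0.2209]
ee_rot: [[-0.205, 0.979, 0.001], [0.979, 0.205, -0.001], [-0.001, 0.001, -1.0]]
wrist_force: [0.9, -0.1, 0.7]
gripper_width: 0.375
```

```bash
python3 -c "
from h import *
d=cap('scene','s4'); cv2.imwrite('pics/s4c.png',cv2.resize(d['color'][140:270,190:320],None,fx=4.5,fy=4.5,interpolation=cv2.INTER_CUBIC))
a=np.radians(29);o=np.array([.408,-.347])
st(); plan(np.r_[o,.22],119); plan(np.r_[o,.078],119)"
```

```text
11.8 [ 0.5667 -0.2646  0.2207] ang 101.91 F [ 0.23 -0.98  0.21] g 0.415
rotvec deg [  0.07   0.05 -17.09]
shift cm now-axes [ -4.79 -17.23   0.05]  target-axes [  0.49 -17.88   0.07] world mm [-158.7  -82.4   -0.7]
rotvec deg [  0.07   0.05 -17.09]
shift cm now-axes [ -4.78 -17.25  14.25]  target-axes [  0.49 -17.88  14.27] world mm [-158.7  -82.4 -142.7]
```

View pics/s4c.png

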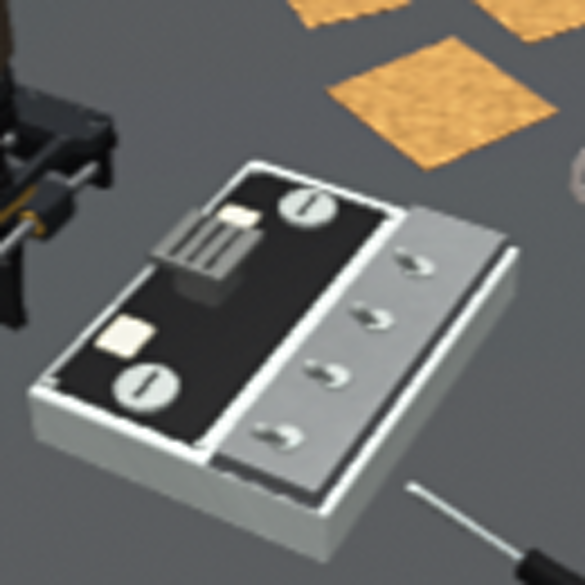

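All four levers lean to -y (OFF). Now to the puller.

Call:
{"op": "move_arm", "data": {
  "series": [
    [[0, 0, 0, 0, 0, -8.6, 0.4], [0, 0, 0, 0, 0, -8.5, 0.4], [0.1, -3.6, 0, 0, 0, 0, 0.4], [0.1, -3.6, 0, 0, 0, 0, 0.4], [0.1, -3.6, 0, 0, 0, 0, 0.4], [0.1, -3.6, 0, 0, 0, 0, 0.4], [0.1, -3.5, 0, 0, 0, 0, 0.4], [0, 0, 2, 0, 0, 0, 0.4], [0, 0, 2, 0, 0, 0, 0.4], [0, 0, 1, 0, 0, 0, 0.4], [0, 0, 0, 0, 0, 0, 0.4], [0, 0, 0, 0, 0, 0, 0.4]]
  ]
}}

```text
time_s: 13.3
tcp_pos: [0.4096, -0.346, 0.1704]
ee_rot: [[-0.488, 0.873, 0.001], [0.873, 0.488, -0.001], [-0.001, 0.001, -1.0]]
wrist_force: [-0.1, -0.2, 0.1]
gripper_width: 0.702
```

```bash
python3 -c "
from h import *
d=cap('scene','s5'); 
o=np.array([.408,-.347])
st(); plan(np.r_[o,.078],119)
im=cv2.resize(d['color'][190:320,80:210],None,fx=4.5,fy=4.5,interpolation=cv2.INTER_CUBIC)
t=r.sense()['tcp_pos']
for p,c in((t,(0,255,0)),(np.r_[t[:2],.114],(255,255,0)),(np.r_[o,.114],(255,0,255))):
  q=(proj(d,p)[0]-[80,190]+.5)*4.5; cv2.circle(im,tuple(int(v) for v in q),4,c,1)
cv2.imwrite('pics/s5c.png',im)"
```

```text
13.35 [ 0.4096 -0.346   0.1704] ang 119.2 F [ 0.36  0.59 -0.24] g 0.697
rotvec deg [0.05 0.09 0.2 ]
shift cm now-axes [ 0.01 -0.19  9.24]  target-axes [-0.01 -0.18  9.24] world mm [ -1.6  -1.  -92.4]
```

View pics/s5c.png

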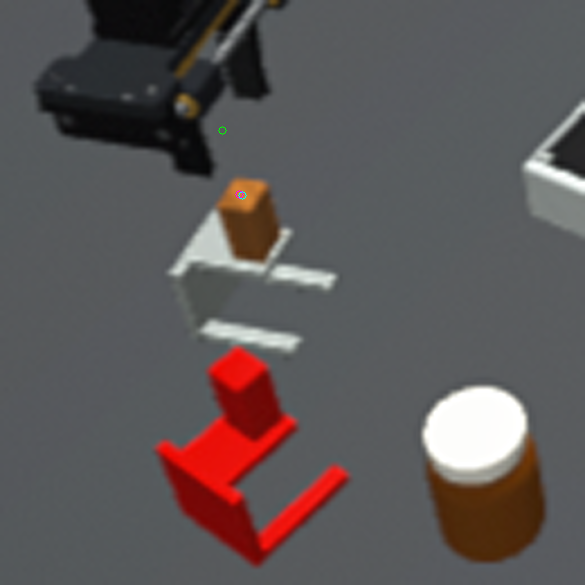

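The target marker sits on the handle's top (242,195). Descend and grip.

Call:
{"op": "move_arm", "data": {
  "series": [
    [[0, -0.1, 2, 0, 0, 0, 0.4], [0, 0, 2, 0, 0, 0, 0.4], [0, 0, 2, 0, 0, 0, 0.4], [0, 0, 1.6, 0, 0, 0, 0.4], [0, 0, 1, 0, 0, 0, 0.4], [0, 0, 0.6, 0, 0, 0, 0.4], [0, 0, 0, 0, 0, 0, 0], [0, 0, 0, 0, 0, 0, -0.3], [0, 0, 0, 0, 0, 0, -1], [0, 0, 0, 0, 0, 0, -1], [0, 0, 0, 0, 0, 0, -1], [0, 0, 0, 0, 0, 0, -1]]
  ]
}}

```text
time_s: 14.85
tcp_pos: [0.4079, -0.3464, 0.0777]
ee_rot: [[-0.487, 0.873, 0.0], [0.873, 0.487, -0.0], [-0.0, 0.0, -1.0]]
wrist_force: [0.0, 1.2, 1.8]
gripper_width: 0.32
```

```bash
python3 -c "
from h import *
d=cap('scene','s6'); st()
im=cv2.resize(d['color'][190:320,80:210],None,fx=4.5,fy=4.5,interpolation=cv2.INTER_CUBIC)
cv2.imwrite('pics/s6c.png',im)"
```

```text
14.9 [ 0.408  -0.3463  0.0778] ang 119.17 F [0.48 2.03 1.95] g 0.323
```

View pics/s6c.png

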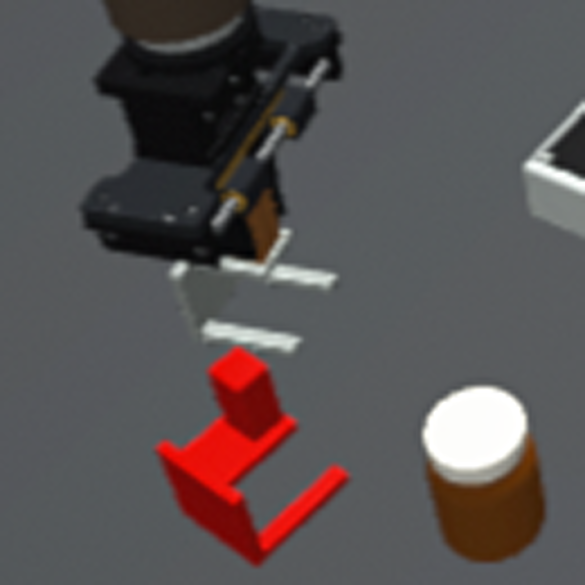

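Gripped at 28 mm, as the handle's y size. Lift, turn to chassis yaw, and carry.

Call:
{"op": "move_arm", "data": {
  "series": [
    [[0, 0, -1, 0, 0, 0, -1], [0, 0, -2, 0, 0, 0, -1], [0, 0, -3, 0, 0, 0, -1], [0, 0, -3, 0, 0, 0, -1], [0, 0, -3, 0, 0, 0, -1], [0, 0, -2, 0, 0, 0, -1], [0, 0, 0, 0, 0, 5.6, -1], [0, 0, 0, 0, 0, 5.7, -1], [0, 0, 0, 0, 0, 5.7, -1], [0, 0, 0, 0, 0, 0, -1]]
  ]
}}

```text
time_s: 16.15
tcp_pos: [0.4075, -0.3463, 0.2174]
ee_rot: [[-0.212, 0.977, -0.0], [0.977, 0.212, 0.0], [0.001, -0.0, -1.0]]
wrist_force: [-0.4, 0.3, -2.4]
gripper_width: 0.316
```

```bash
python3 -c "
from h import *
st(); plan(w(-145,0,.22),102.1)"
```

```text
16.15 [ 0.4075 -0.3463  0.2174] ang 102.22 F [-0.41  0.34 -2.45] g 0.316
rotvec deg [-0.02 -0.03  0.12]
shift cm now-axes [30.84  6.95 -0.24]  target-axes [30.86  6.89 -0.26] world mm [  2.7 316.2   2.6]
```

Call:
{"op": "move_arm", "data": {
  "series": [
    [[3, 0.7, 0, 0, 0, 0.1, -1], [3.4, 0.75, 0, 0, 0, 0, -1], [3.4, 0.75, 0, 0, 0, 0, -1], [3.4, 0.75, 0, 0, 0, 0, -1], [3.4, 0.75, 0, 0, 0, 0, -1], [3.4, 0.75, 0, 0, 0, 0, -1], [3.4, 0.75, 0, 0, 0, 0, -1], [3.4, 0.75, 0, 0, 0, 0, -1], [3, 0.7, 0, 0, 0, 0, -1], [1, 0.3, 0, 0, 0, 0, -1], [0, 0, 0, 0, 0, 0, -1], [0, 0, 0, 0, 0, 0, -1]]
  ]
}}

```text
time_s: 17.65
tcp_pos: [0.4113, -0.0313, 0.2175]
ee_rot: [[-0.209, 0.978, -0.0], [0.978, 0.209, -0.0], [-0.0, -0.0, -1.0]]
wrist_force: [-0.2, 0.2, -2.9]
gripper_width: 0.321
```

```bash
python3 -c "
from h import *
st(); plan(w(-145,0,.1408),102.1)
for n in ('scene','top'):
  d=cap(n,n+'7')
  x0,y0,s=(150,130,4.5) if n=='scene' else (210,140,5)
  im=cv2.resize(d['color'][y0:y0+130,x0:x0+170 if n=='scene' else x0+130],None,fx=s,fy=s,interpolation=cv2.INTER_CUBIC)
  cv2.imwrite('pics/%s7c.png'%n,im)"
```

```text
17.65 [ 0.4113 -0.0313  0.2175] ang 102.04 F [-0.16  0.23 -2.93] g 0.321
rotvec deg [-0.02  0.01 -0.06]
shift cm now-axes [ 0.14 -0.08  7.67]  target-axes [ 0.14 -0.08  7.67] world mm [ -1.1   1.2 -76.7]
```

View pics/scene7c.png

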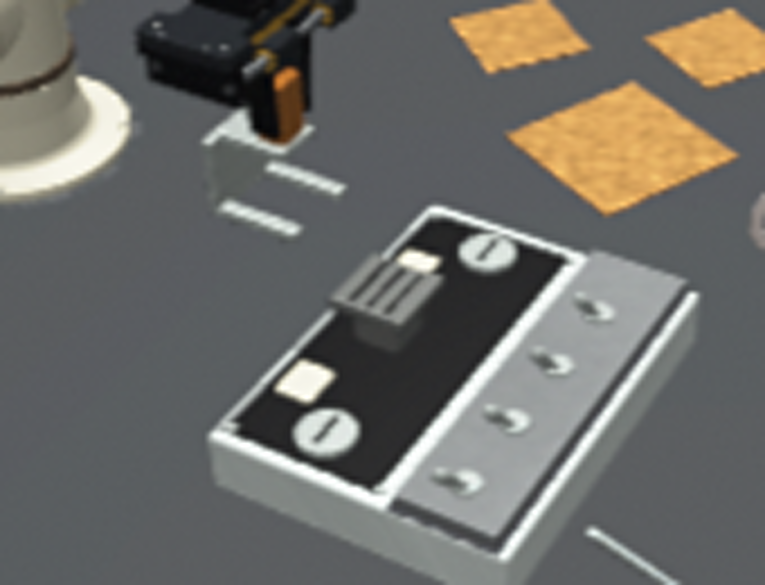

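View pics/top7c.png

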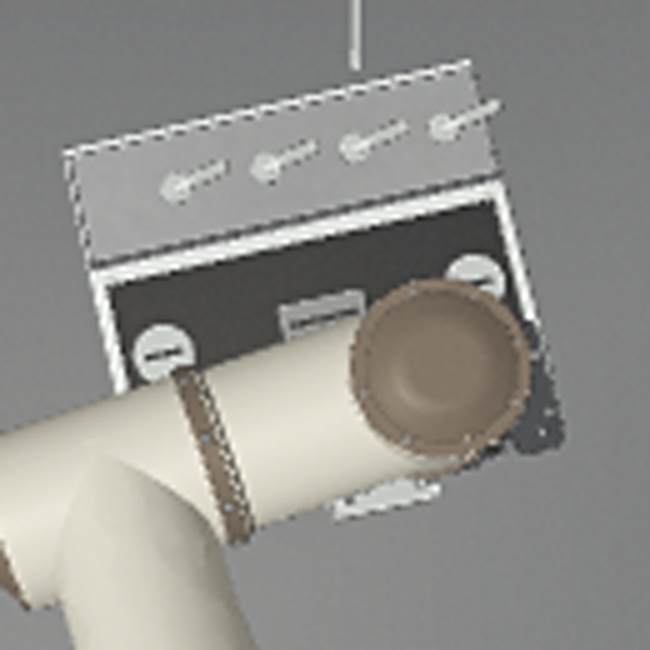

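Puller hangs upright with the fork facing the cap. I'll lower to insertion height and check the lateral alignment in the scene view.

Call:
{"op": "move_arm", "data": {
  "series": [
    [[0.1, 0, 2, 0, 0, 0, -1], [0, 0, 2, 0, 0, 0, -1], [0, 0, 2, 0, 0, 0, -1], [0, 0, 1.2, 0, 0, 0, -1], [0, 0, 0.5, 0, 0, 0, -1], [0, 0, 0, 0, 0, 0, -1], [0, 0, 0, 0, 0, 0, -1]]
  ]
}}

```text
time_s: 18.62
tcp_pos: [0.4118, -0.0296, 0.1412]
ee_rot: [[-0.209, 0.978, 0.001], [0.978, 0.209, 0.0], [-0.0, 0.001, -1.0]]
wrist_force: [-0.2, -0.4, -2.3]
gripper_width: 0.321
```

```bash
python3 -c "
from h import *
st(); plan(w(-145,0,.1408),102.1)
d=cap('scene','s8')
x0,y0,s=(180,155,7)
im=cv2.resize(d['color'][y0:y0+80,x0:x0+110],None,fx=s,fy=s,interpolation=cv2.INTER_CUBIC)
cv2.imwrite('pics/s8c.png',im)"
```

```text
18.625 [ 0.4118 -0.0296  0.1412] ang 102.07 F [-0.2  -0.38 -2.34] g 0.321
rotvec deg [ 0.08  0.   -0.03]
shift cm now-axes [-0.01 -0.16  0.04]  target-axes [-0.01 -0.16  0.04] world mm [-1.6 -0.5 -0.4]
```

View pics/s8c.png

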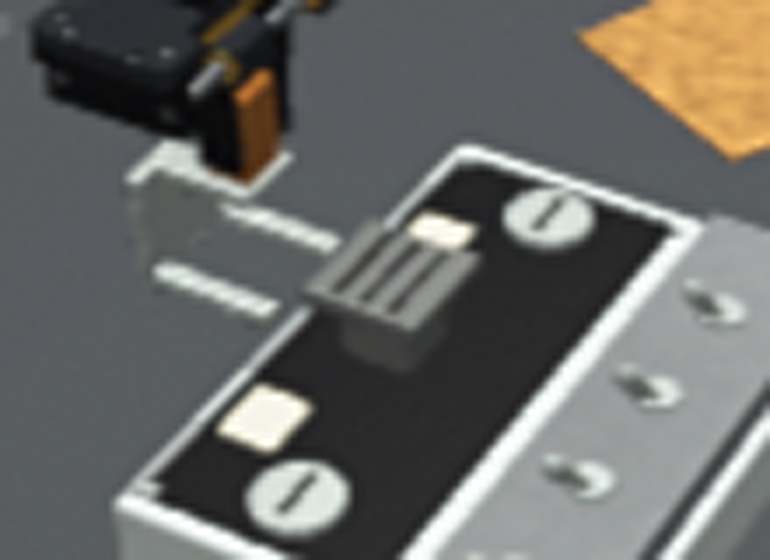

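```bash
cat > ov.py <<'E'
from h import *
def overlay(f,x0,y0,W,H,s,out):
    d=load(f); im=cv2.resize(d['color'][y0:y0+H,x0:x0+W],None,fx=s,fy=s,interpolation=cv2.INTER_CUBIC)
    def pt(p): return tuple(int(v) for v in ((proj(d,p)[0]-[x0,y0]+.5)*s-.5).round())
    def poly(P,c): cv2.polylines(im,[np.array([pt(p) for p in P])],True,c,1)
    t=r.sense(); R=t['ee_rot']; o=t['tcp_pos']
    px=R[:,1];py=R[:,0]  # puller x = tool y, puller y= tool x
    P=lambda x,y,z:o+px*x/1000+py*y/1000+np.array([0,0,z/1000-.0778])
    for a,b in((-34,-22),(22,34)): poly([P(-38,a,8),P(28,a,8),P(28,b,8),P(-38,b,8)],(0,255,0)); poly([P(28,a,0),P(28,b,0),P(28,b,8),P(28,a,8)],(0,255,255))
    for q,z in((31,.094),(31,.084)): poly([w(-65+i,j,z) for i,j in((-q,-q),(-q,q),(q,q),(q,-q))],(0,0,255))
    poly([w(-65+i,j,.05) for i,j in((-18,-18),(-18,18),(18,18),(18,-18))],(255,0,255))
    cv2.imwrite('pics/'+out+'.png',im)
E
python3 -c "
from ov import *
overlay('s8',180,155,110,80,7,'s8o')"
```

```text
(no output)
```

View pics/s8o.png

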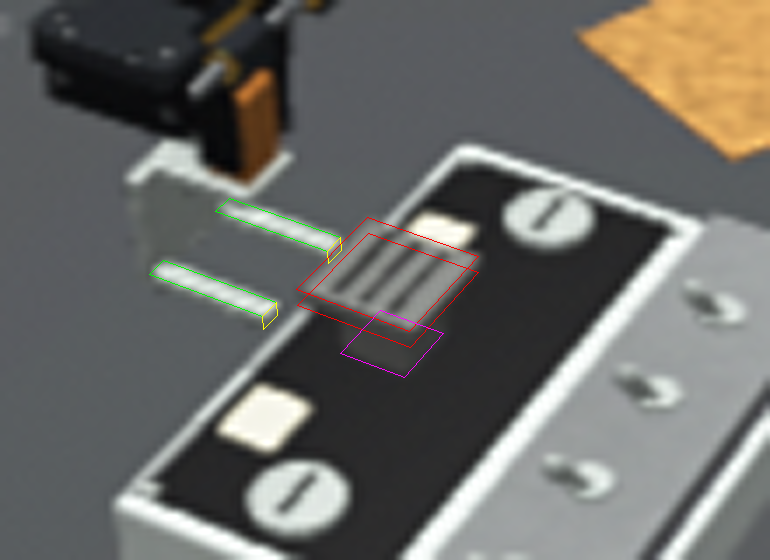

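The overlay matches the fork, and the cap to about 1–2 mm. Slide in along tool +y.

Call:
{"op": "move_arm", "data": {
  "series": [
    [[0.05, 0.8, 0, 0, 0, 0, -1], [0, 0.8, 0, 0, 0, 0, -1], [0, 0.8, 0, 0, 0, 0, -1], [0, 0.8, 0, 0, 0, 0, -1], [0, 0.8, 0, 0, 0, 0, -1], [0, 0, 0, 0, 0, 0, -1]]
  ]
}}

```text
time_s: 19.42
tcp_pos: [0.4509, -0.0207, 0.1404]
ee_rot: [[-0.209, 0.978, 0.0], [0.978, 0.209, -0.0], [-0.0, 0.0, -1.0]]
wrist_force: [-0.2, -0.3, -2.3]
gripper_width: 0.315
```

```bash
python3 -c "
from ov import *
st(); plan(w(-64,0.5,.1408),102.1)
cap('scene','s9')
overlay('s9',180,155,110,80,7,'s9o')"
```

```text
19.425 [ 0.4509 -0.0207  0.1404] ang 102.06 F [-0.22 -0.35 -2.33] g 0.315
rotvec deg [ 0.    0.   -0.04]
shift cm now-axes [-0.01  3.93 -0.04]  target-axes [-0.02  3.93 -0.04] world mm [38.4  8.1  0.4]
```

View pics/s9o.png

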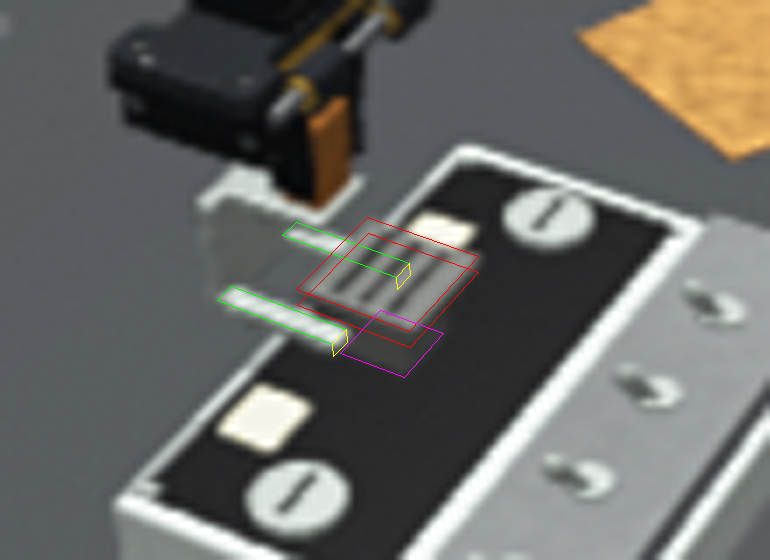

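The tines are entering below the flange, clear of the neck. Continue.

Call:
{"op": "move_arm", "data": {
  "series": [
    [[0, 0.6, 0, 0, 0, 0, -1], [0, 0.6, 0, 0, 0, 0, -1], [0, 0.6, 0, 0, 0, 0, -1], [0, 0, 0, 0, 0, 0, -1]]
  ]
}}

```text
time_s: 19.98
tcp_pos: [0.4684, -0.0169, 0.1405]
ee_rot: [[-0.209, 0.978, 0.0], [0.978, 0.209, -0.0], [-0.0, 0.0, -1.0]]
wrist_force: [-0.3, -0.4, -2.4]
gripper_width: 0.322
```

Call:
{"op": "move_arm", "data": {
  "series": [
    [[0, 0.6, 0, 0, 0, 0, -1], [0, 0.6, 0, 0, 0, 0, -1], [0, 0.6, 0, 0, 0, 0, -1], [0, 0.3, 0, 0, 0, 0, -1], [0, 0, 0, 0, 0, 0, -1]]
  ]
}}

```text
time_s: 20.6
tcp_pos: [0.4885, -0.0127, 0.1404]
ee_rot: [[-0.209, 0.978, -0.0], [0.978, 0.209, -0.0], [0.0, -0.0, -1.0]]
wrist_force: [0.0, -0.2, -1.6]
gripper_width: 0.319
```

```bash
python3 -c "
from ov import *
st(); plan(w(-64,0.5,.1408),102.1)
cap('scene','s10')
overlay('s10',180,155,110,80,7,'s10o')"
```

```text
20.6 [ 0.4885 -0.0127  0.1404] ang 102.06 F [ 0.01 -0.22 -1.57] g 0.319
rotvec deg [-0.02 -0.   -0.04]
shift cm now-axes [-0.01  0.08 -0.04]  target-axes [-0.01  0.08 -0.04] world mm [0.8 0.  0.4]
```

View pics/s10o.png

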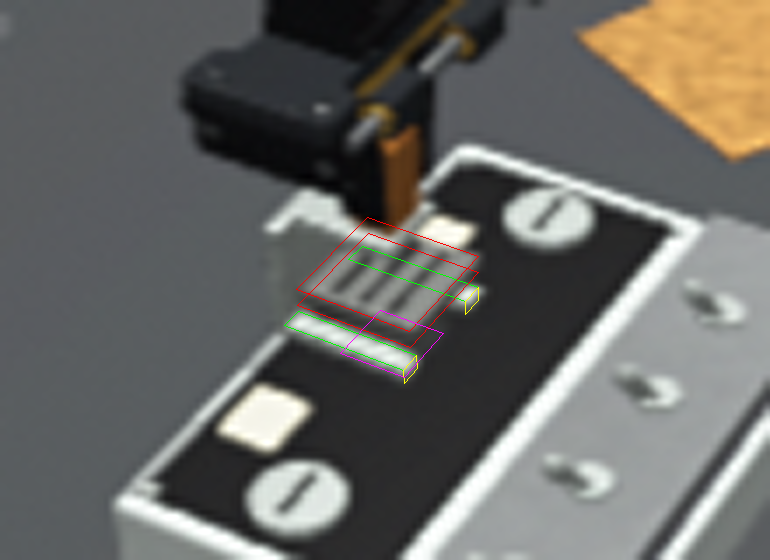

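The fork is fully under the flange with no contact force. Pull straight up.

Call:
{"op": "move_arm", "data": {
  "series": [
    [[0, 0.05, -0.3, 0, 0, 0, -1], [0, 0, -0.4, 0, 0, 0, -1], [0, 0, -0.3, 0, 0, 0, -1], [0, 0, -0.2, 0, 0, 0, -1], [0, 0, -0.2, 0, 0, 0, -1], [0, 0, -0.2, 0, 0, 0, -1]]
  ]
}}

```text
time_s: 21.4
tcp_pos: [0.4881, -0.0126, 0.1555]
ee_rot: [[-0.208, 0.978, -0.002], [0.978, 0.208, 0.0], [0.001, -0.002, -1.0]]
wrist_force: [2.4, -0.8, -13.0]
gripper_width: 0.32
```

Call:
{"op": "move_arm", "data": {
  "series": [
    [[0, 0, -0.2, 0, 0, 0, -1], [0, 0, -0.2, 0, 0, 0, -1], [0, 0, -0.2, 0, 0, 0, -1], [0, 0, -0.2, 0, 0, 0, -1]]
  ]
}}

```text
time_s: 21.9
tcp_pos: [0.4904, -0.0125, 0.1664]
ee_rot: [[-0.21, 0.978, 0.004], [0.978, 0.21, -0.0], [-0.001, 0.004, -1.0]]
wrist_force: [0.6, -0.6, -3.5]
gripper_width: 0.32
```

```bash
python3 -c "
from ov import *
st()
cap('scene','s11')
overlay('s11',180,155,110,80,7,'s11o')"
```

```text
21.9 [ 0.4904 -0.0125  0.1664] ang 102.12 F [ 0.63 -0.6  -3.54] g 0.32
```

View pics/s11o.png

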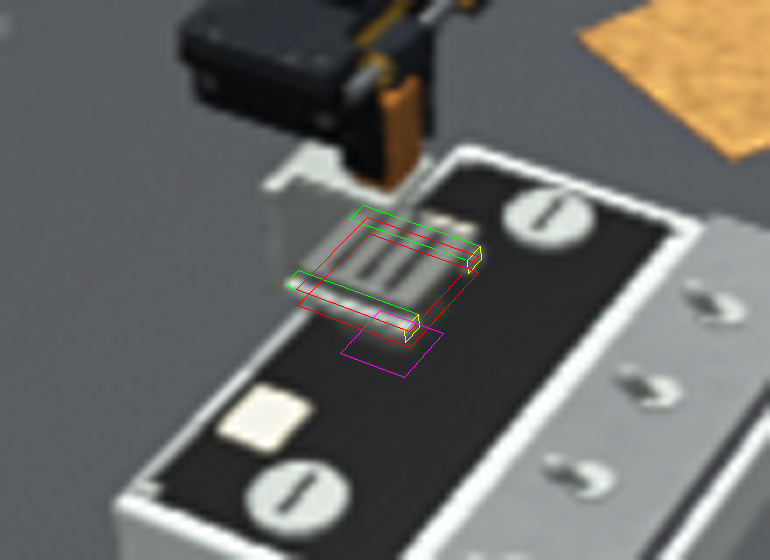

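The cap popped at about 13 N and now hangs in the fork (3.5 N total). Keep lifting, slowly clear of the post.

Call:
{"op": "move_arm", "data": {
  "series": [
    [[0, 0, -0.3, 0, 0, 0, -1], [0, 0, -0.4, 0, 0, 0, -1], [0, 0, -0.4, 0, 0, 0, -1], [0, 0, -0.5, 0, 0, 0, -1], [0, 0, -0.5, 0, 0, 0, -1], [0, 0, -0.5, 0, 0, 0, -1], [0, 0, -0.7, 0, 0, 0, -1], [0, 0, -1, 0, 0, 0, -1], [0, 0, -1.5, 0, 0, 0, -1], [0, 0, -1.5, 0, 0, 0, -1], [0, 0, -1, 0, 0, 0, -1], [0, 0, -0.3, 0, 0, 0, -1]]
  ]
}}

```text
time_s: 23.45
tcp_pos: [0.4892, -0.0125, 0.2515]
ee_rot: [[-0.209, 0.978, 0.002], [0.978, 0.209, 0.001], [0.0, 0.002, -1.0]]
wrist_force: [-0.1, -0.3, -3.4]
gripper_width: 0.323
```

```bash
python3 -c "
from ov import *
st(); plan(np.r_[.4285,.347,.252],102.1);plan(np.r_[.4285,.347,.252],77.7)
cap('scene','s12')
overlay('s12',180,125,110,80,7,'s12o')"
```

```text
23.45 [ 0.4892 -0.0125  0.2515] ang 102.06 F [-0.07 -0.26 -3.45] g 0.323
rotvec deg [ 0.09 -0.01 -0.04]
shift cm now-axes [36.42  1.58 -0.04]  target-axes [36.42  1.6  -0.05] world mm [-60.7 359.5   0.5]
rotvec deg [ 0.09 -0.03 24.36]
shift cm now-axes [36.42  1.58 -0.04]  target-axes [ 33.83 -13.58  -0.05] world mm [-60.7 359.5   0.5]
```

View pics/s12o.png

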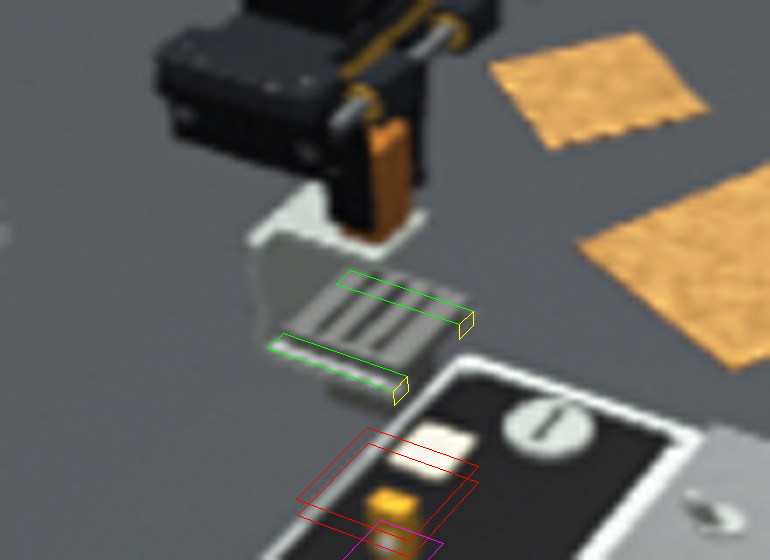

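The cap hangs in the fork and the post is bare (orange at (390,510)). Carry gently to the large mat.

Call:
{"op": "move_arm", "data": {
  "series": [
    [[0.6, 0, 0, 0, 0, 0, -1], [1.2, 0.1, 0, 0, 0, 0, -1], [1.8, 0.1, 0, 0, 0, 0, -1], [2.2, 0.1, 0, 0, 0, 0, -1], [2.4, 0.1, 0, 0, 0, 0, -1], [2.4, 0.1, 0, 0, 0, 0, -1], [2.4, 0.1, 0, 0, 0, 0, -1], [2.4, 0.1, 0, 0, 0, 0, -1], [2.4, 0.1, 0, 0, 0, 0, -1], [2.4, 0.1, 0, 0, 0, 0, -1], [2.4, 0.1, 0, 0, 0, 0, -1], [2.4, 0.1, 0, 0, 0, 0, -1]]
  ]
}}

```text
time_s: 25.0
tcp_pos: [0.4466, 0.2355, 0.2501]
ee_rot: [[-0.21, 0.978, -0.001], [0.978, 0.21, -0.001], [-0.0, -0.001, -1.0]]
wrist_force: [-0.6, -0.7, -3.7]
gripper_width: 0.32
```

Call:
{"op": "move_arm", "data": {
  "series": [
    [[2.4, 0.1, 0, 0, 0, 0, -1], [2.4, 0.1, 0, 0, 0, 0, -1], [2.2, 0.1, 0, 0, 0, 0, -1], [2, 0.1, 0, 0, 0, 0, -1], [1.4, 0.1, 0, 0, 0, 0, -1], [0.8, 0, 0, 0, 0, 0, -1], [0.2, 0, 0, 0, 0, 0, -1], [0, 0, 0, 0, 0, 0, -1]]
  ]
}}

```text
time_s: 26.0
tcp_pos: [0.4284, 0.3463, 0.2505]
ee_rot: [[-0.209, 0.978, -0.0], [0.978, 0.209, -0.0], [-0.0, -0.0, -1.0]]
wrist_force: [0.2, -0.3, -3.0]
gripper_width: 0.318
```

```bash
python3 -c "
from ov import *
st(); plan(np.r_[.4285,.347,.13],102.1)
d=cap('scene','s13')
cv2.imwrite('pics/s13c.png',cv2.resize(d['color'][60:200,210:360],None,fx=4.5,fy=4.5,interpolation=cv2.INTER_CUBIC))"
```

```text
26.0 [0.4284 0.3463 0.2505] ang 102.05 F [ 0.22 -0.27 -3.05] g 0.318
rotvec deg [-0.01  0.01 -0.05]
shift cm now-axes [ 0.07  0.02 12.05]  target-axes [ 0.06  0.02 12.05] world mm [ 1.000e-01  7.000e-01 -1.205e+02]
```

View pics/s13c.png

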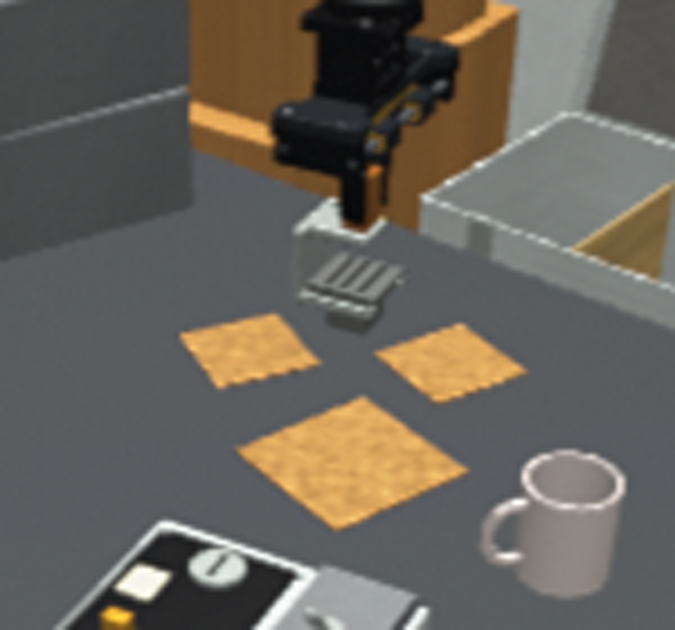

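Held over the large mat. Lower, slowing near contact (neck at TCP ≈ 107 mm, fork ≈ 81 mm).

Call:
{"op": "move_arm", "data": {
  "series": [
    [[0.05, 0, 0.8, 0, 0, 0, -1], [0, 0, 1.8, 0, 0, 0, -1], [0, 0, 2, 0, 0, 0, -1], [0, 0, 2, 0, 0, 0, -1], [0, 0, 2, 0, 0, 0, -1], [0, 0, 1.8, 0, 0, 0, -1], [0, 0, 1.2, 0, 0, 0, -1], [0, 0, 0.8, 0, 0, 0, -1], [0, 0, 0.5, 0, 0, 0, -1], [0, 0, 0.4, 0, 0, 0, -1], [0, 0, 0.4, 0, 0, 0, -1], [0, 0, 0.4, 0, 0, 0, -1]]
  ]
}}

```text
time_s: 27.55
tcp_pos: [0.4284, 0.3474, 0.1096]
ee_rot: [[-0.209, 0.978, 0.0], [0.978, 0.209, 0.001], [0.0, 0.0, -1.0]]
wrist_force: [-0.6, -1.3, -2.6]
gripper_width: 0.323
```

```bash
python3 -c "
from ov import *
st()
d=cap('scene','s14')
cv2.imwrite('pics/s14c.png',cv2.resize(d['color'][100:200,230:330],None,fx=6,fy=6,interpolation=cv2.INTER_CUBIC))"
```

```text
27.55 [0.4284 0.3474 0.1096] ang 102.07 F [-0.55 -1.32 -2.6 ] g 0.323
```

View pics/s14c.png

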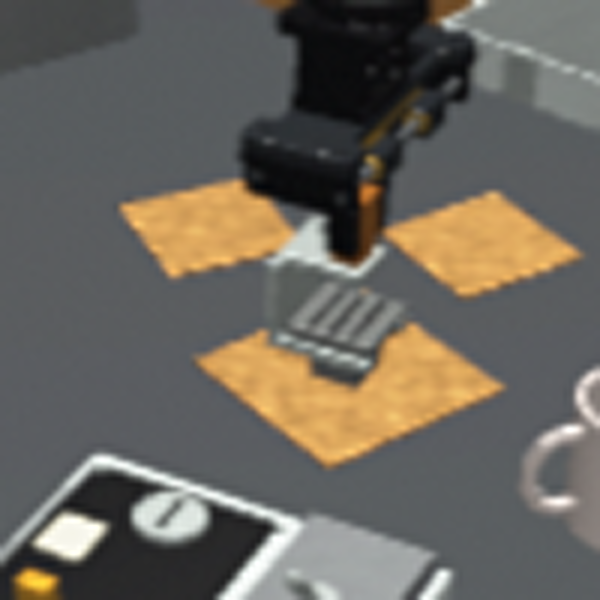

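Call:
{"op": "move_arm", "data": {
  "series": [
    [[0, 0, 0.3, 0, 0, 0, -1], [0, 0, 0.3, 0, 0, 0, -1], [0, 0, 0.3, 0, 0, 0, -1], [0, 0, 0.3, 0, 0, 0, -1], [0, 0, 0.3, 0, 0, 0, -1], [0, 0, 0.3, 0, 0, 0, -1], [0, 0, 0.3, 0, 0, 0, -1], [0, 0, 0.2, 0, 0, 0, -1], [0, 0, 0.1, 0, 0, 0, -1], [0, 0, 0, 0, 0, 0, -1]]
  ]
}}

```text
time_s: 28.85
tcp_pos: [0.4283, 0.3472, 0.0855]
ee_rot: [[-0.209, 0.978, -0.0], [0.978, 0.209, -0.0], [-0.0, -0.0, -1.0]]
wrist_force: [0.1, 0.0, -2.5]
gripper_width: 0.326
```

Call:
{"op": "move_arm", "data": {
  "series": [
    [[0, 0, 0.1, 0, 0, 0, -1], [0, 0, 0.1, 0, 0, 0, -1], [0, 0, 0, 0, 0, 0, -1]]
  ]
}}

```text
time_s: 29.22
tcp_pos: [0.4283, 0.3472, 0.0835]
ee_rot: [[-0.209, 0.978, -0.0], [0.978, 0.209, -0.0], [-0.0, -0.0, -1.0]]
wrist_force: [-0.6, 0.1, -2.2]
gripper_width: 0.323
```

```bash
python3 -c "
from ov import *
st()
d=cap('scene','s15')
cv2.imwrite('pics/s15c.png',cv2.resize(d['color'][100:200,230:330],None,fx=6,fy=6,interpolation=cv2.INTER_CUBIC))"
```

```text
29.225 [0.4283 0.3472 0.0835] ang 102.07 F [-0.56  0.13 -2.16] g 0.323
```

View pics/s15c.png

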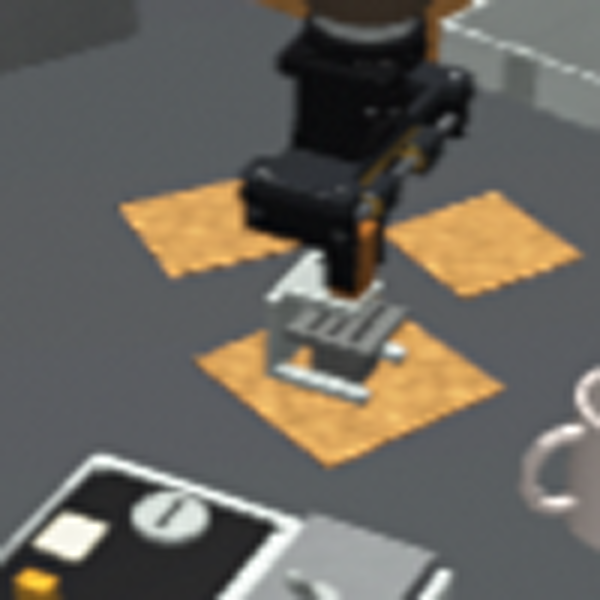

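The cap stands on its neck at (345,350) and the fork is about 3 mm above the mat. Lower the rest until weight is taken.

Call:
{"op": "move_arm", "data": {
  "series": [
    [[0, 0, 0.1, 0, 0, 0, -1], [0, 0, 0.1, 0, 0, 0, -1], [0, 0, 0, 0, 0, 0, -1]]
  ]
}}

```text
time_s: 29.65
tcp_pos: [0.4282, 0.3471, 0.0814]
ee_rot: [[-0.209, 0.978, -0.0], [0.978, 0.209, -0.0], [-0.0, -0.0, -1.0]]
wrist_force: [0.2, 1.0, -2.9]
gripper_width: 0.317
```

Call:
{"op": "move_arm", "data": {
  "series": [
    [[0, 0, 0.08, 0, 0, 0, -1], [0, 0, 0, 0, 0, 0, -1], [0, 0, 0, 0, 0, 0, -1]]
  ]
}}

```text
time_s: 30.02
tcp_pos: [0.4284, 0.3473, 0.0809]
ee_rot: [[-0.209, 0.978, 0.0], [0.978, 0.209, 0.0], [0.0, 0.0, -1.0]]
wrist_force: [0.5, 0.1, -1.7]
gripper_width: 0.323
```

Call:
{"op": "move_arm", "data": {
  "series": [
    [[0, 0, 0.08, 0, 0, 0, -1], [0, 0, 0, 0, 0, 0, -1], [0, 0, 0, 0, 0, 0, -1]]
  ]
}}

```text
time_s: 30.4
tcp_pos: [0.4286, 0.3475, 0.0807]
ee_rot: [[-0.209, 0.978, 0.001], [0.978, 0.209, 0.001], [0.0, 0.001, -1.0]]
wrist_force: [-1.1, 0.2, 5.6]
gripper_width: 0.322
```

The fork is down (+5.6 N). Release by opening moderately, then rise straight up.

Call:
{"op": "move_arm", "data": {
  "series": [
    [[0, 0, 0, 0, 0, 0, -0.2], [0, 0, 0, 0, 0, 0, 0], [0, 0, 0, 0, 0, 0, 0.2], [0, 0, 0, 0, 0, 0, 0.2], [0, 0, 0, 0, 0, 0, 0.2], [0, 0, -0.5, 0, 0, 0, 0.2], [0, 0, -1, 0, 0, 0, 0.2], [0, 0, -2, 0, 0, 0, 0.2], [0, 0, -3, 0, 0, 0, 0.2], [0, 0, -4, 0, 0, 0, 0.2], [0, 0, -4, 0, 0, 0, 0.2], [0, 0, 0, 0, 0, 0, 0.2]]
  ]
}}

```text
time_s: 31.9
tcp_pos: [0.4297, 0.3488, 0.2297]
ee_rot: [[-0.21, 0.978, 0.006], [0.978, 0.209, 0.007], [0.006, 0.007, -1.0]]
wrist_force: [0.1, -0.8, -0.5]
gripper_width: 0.598
```

Call:
{"op": "move_arm", "data": {
  "series": [
    [[-3, 0, -1, 0, 0, 0, 0.2], [-4, 0, 0, 0, 0, 0, 0.2], [-4, 0, 0, 0, 0, 0, 0.2], [-4, 0, 0, 0, 0, 0, 0.2], [-4, 0, 0, 0, 0, 0, 0.2], [-4, 0, 0, 0, 0, 0, 0.2], [-4, 0, 0, 0, 0, 0, 0.2], [-4, 0, 0, 0, 0, 0, 0.2], [-2, 0, 0, 0, 0, 0, 0.2], [0, 0, 0, 0, 0, 0, 0.2], [0, 0, 0, 0, 0, 0, 0.2]]
  ]
}}

```text
time_s: 33.28
tcp_pos: [0.497, 0.0248, 0.2347]
ee_rot: [[-0.209, 0.978, -0.001], [0.978, 0.209, 0.0], [0.0, -0.001, -1.0]]
wrist_force: [0.5, -0.2, 0.7]
gripper_width: 0.599
```

```bash
python3 -c "
from ov import *
st()
d=cap('scene','s16');t=cap('top','t16')
a=cv2.resize(d['color'][90:270,190:370],(540,540),interpolation=cv2.INTER_CUBIC)
cv2.imwrite('pics/s16c.png',a)
b=cv2.resize(t['color'][145:265,90:330],None,fx=3.3,fy=3.3,interpolation=cv2.INTER_CUBIC)
cv2.imwrite('pics/t16c.png',b)"
```

```text
33.275 [0.497  0.0248 0.2347] ang 102.07 F [ 0.51 -0.15  0.72] g 0.599
```

View pics/s16c.png

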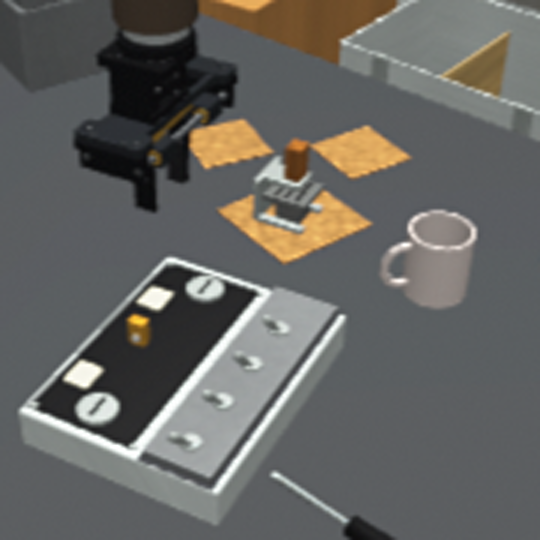

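View pics/t16c.png

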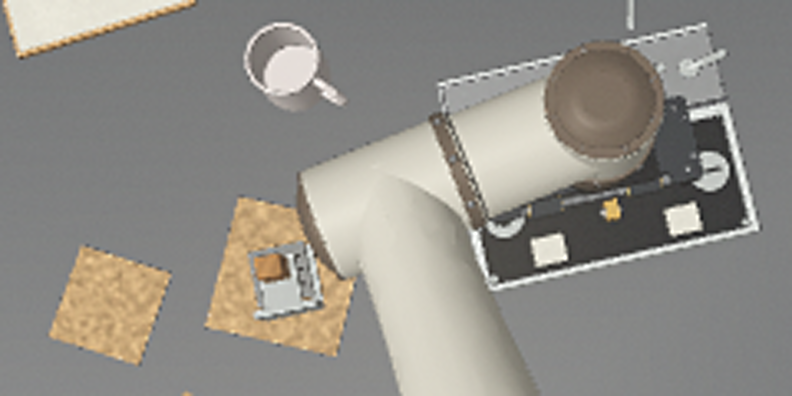

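The pictures show four toggles OFF, the bare post, and the cap and puller upright on the large mat's centre, with the mug, jar and screwdriver not disturbed. Handing in.

```bash
python3 -c "
from h import *
print(r.finish_job()); st()"
```

```text
the job is handed in; nothing more can be done
None
the job is handed in; nothing more can be done
```

The job is done and was handed in at about 33 s of the 72 s allowed.

- **Toggles:** I felt the bank's top at z ≈ 63 mm, which agreed with the camera estimate. I then dragged the closed fingertips along the bank once, 46–48 mm above its top, without lifting. The force readings after each part of the drag were under 1 N. The picture afterwards shows all four levers leaning to -y, which is OFF.
- **Fuse cap:** I gripped the steel puller by its handle, slid its fork under the flange without contact and pulled straight up. The highest reading was 13 N, and the cap came clear of the post.
- **Placing:** I lowered the cap and puller onto the 150 mm mat, with about 5.6 N at touch-down, and released them. The last pictures show the cap on its neck inside the fork near the mat's centre, with the puller upright over it. They also show the bare post, the arm clear of everything, and the mug and screwdriver in place.

**Limits of the checks:** In the last top view the arm hid part of the bank and a mat corner. The scene view showed the toggles and the placed parts clearly. The jar lay outside the last crops I viewed; it was in place when I last saw it, while gripping the puller, and nothing went near it after that. The chassis pose from the two cameras differed by about 2 mm, and this caused no contact.

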